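# Transfer the day's watches to the test carrier in job order

## Task

Four watch heads lie in a row on the wooden intake tray in the order they are due, the first job at the left end as seen from the robot's side of the bench. Move them all to the aluminium carrier, one in the middle of each rubber pad and lying flat, dial up, so that the first job lies next to the brass post, the second beside it, and so on with the fourth farthest from the post. Set each watch down gently; do not let it drop.

Things in the scene. Friction and masses are not known exactly. Their poses are not given: they have to be found in the camera images.
- watch_round: Large round watch head: steel, case 42 mm across, 12 mm thick, a lug 24 mm wide and 9 mm high at each end, 48 mm long over the ends (grip across these, along x). Loose, 90 g, blue dial up, no bracelet. Origin: centre of underside; z up, x along its length, 4 mm crown on -y. Starts near the middle of its cork pad, length across the tray, turned up to 0.2 rad.
- watch_square: Square watch head: steel, case 36 x 36 mm, 11 mm thick, a lug 22 mm wide and 9 mm high at each end, 46 mm long over the ends (grip across these, along x). Loose, 80 g, blue dial up, no bracelet. Origin: centre of underside; z up, x along its length, 4 mm crown on -y. Starts near the middle of its cork pad, length across the tray, turned up to 0.2 rad.
- watch_oblong: Narrow oblong watch head: steel, 24 mm wide, 10 mm thick, flat ends 9 mm high, 44 mm long over the ends (grip across these, along x). Loose, 50 g, blue dial up, no bracelet. Origin: centre of underside; z up, x along its length, 4 mm crown on -y. Starts near the middle of its cork pad, length across the tray, turned up to 0.2 rad.
- watch_small: Small round watch head: steel, case 27 mm across, 10 mm thick, a lug 14 mm wide and 9 mm high at each end, 36 mm long over the ends (grip across these, along x). Loose, 40 g, blue dial up, no bracelet. Origin: centre of underside; z up, x along its length, 4 mm crown on -y. Starts near the middle of its cork pad, length across the tray, turned up to 0.2 rad.
- pad_round: Fixed cork pad 60 x 56 x 3 mm under the large round watch at the start, one of four alike, 65 mm apart in a row on the dark wooden tray (80 x 360 x 12 mm; black loupe, 28 mm high, on its right end). Stays put. Origin: centre of underside, 12 mm above the table (its top 15 mm). y: along the row, to the left seen from the robot.
- pad_square: Fixed cork pad 60 x 56 x 3 mm under the square watch at the start, one of four alike, 65 mm apart in a row on the dark wooden tray (80 x 360 x 12 mm; black loupe, 28 mm high, on its right end). Stays put. Origin: centre of underside, 12 mm above the table (its top 15 mm). y: along the row, to the left seen from the robot.
- pad_oblong: Fixed cork pad 60 x 56 x 3 mm under the oblong watch at the start, one of four alike, 65 mm apart in a row on the dark wooden tray (80 x 360 x 12 mm; black loupe, 28 mm high, on its right end). Stays put. Origin: centre of underside, 12 mm above the table (its top 15 mm). y: along the row, to the left seen from the robot.
- pad_small: Fixed cork pad 60 x 56 x 3 mm under the small round watch at the start, one of four alike, 65 mm apart in a row on the dark wooden tray (80 x 360 x 12 mm; black loupe, 28 mm high, on its right end). Stays put. Origin: centre of underside, 12 mm above the table (its top 15 mm). y: along the row, to the left seen from the robot.
- carrier: Fixed aluminium plate 80 (x) x 340 (y) x 10 mm with four black rubber pads 60 x 56 x 2 mm, tops 12 mm above the table: the places, at x = 0, y = +97.5, +32.5, -32.5, -97.5 mm. Origin: centre of underside, on the table; y along the row, left seen from the robot. Nearer or farther than the tray (165 to 200 mm between centres). Post on one end, 8 mm high black bar on the other.
- post: Fixed brass post, 18 mm across at the foot, 30 mm high, standing on one end of the carrier (y = +150 or -150 mm, x = 0 of the carrier); marks the end where the first job goes. The four places lie 52.5, 117.5, 182.5 and 247.5 mm from it. Origin: centre of underside, 10 mm above the table.

How it is judged:
By the outcome, as a careful person would: the job done as asked, in the order asked, and still so for the second after the job is handed in, with the robot touching nothing.
It also fails if it takes over 83 s, if anything falls off the work surface, if the arm or the gripper's body presses on something with over 40 N, if the wrist force passes 120 N, or if a joint passes its speed limit or range.

## Robot

A 7-joint arm with a two-finger parallel gripper is mounted at the origin on the work surface. World frame = base frame: x ahead of the robot, y to its left, z up, the work surface at z = 0. Lengths are in mm, angles in degrees, forces in N, time in s.
With the tool pointing down it reaches from about 400 to 750 mm from the base axis. Payload 19.5 kg.
Tool frame: the origin (TCP) lies midway between the tips of the shut fingers; the grasp point (between the pads) lies grip_depth behind it (grip_depth is the distance from the TCP to the grasp point, in mm); z points along the fingers, y is the line along which they close (so a half turn about z gives the same grasp; the last joint's range is limited). The gripper opens to 85 mm and grips with 20 to 120 N. Pads are 22 mm wide; open, the fingers measure 114 mm over their backs; the gripper's body (76 mm by 85 mm) begins 54 mm behind the grasp point. The pads swing forward as they close: fully open they stand 13 mm farther back than shut.
Start: joints at [-72.175, 40.479, -1.581, 85.061, 1.261, 54.483, -4.326], TCP at [198.663, 539.559, 197.168] pointing down, gripper open.
Joint ranges: [-155.06, 155.06], [-18.47, 123.98], [-90, 86.84], [0, 140.48], [-83.41, 263.41], [0, 116], [-161.91, 161.91]. Speed limits (degrees/s): [108.29, 108.29, 147.25, 147.25, 172.46, 172.46, 172.46].

## Interface

Orientations are given as a 3x3 rotation matrix whose columns are the frame's x, y, z axes.
In Python, from cell import * gives the robot as it stands.
- The arm moves only by the tool apply_moves, never from a script. Its argument "motion" is a list of rows, each an object with "slide": the shift along the tool's x, y, z in mm, a list of three; "spin": the turn about the tool's z in degrees; "hand": the closure, from 0 (fully open) to 1 (shut). In form: [{"slide": [dx, dy, dz], "spin": spin, "hand": hand}, ...]. A call has 1 to 20 rows; each row shifts and turns the commanded pose from where the row before left it, along the tool's axes as they then stand; what a row does not reach is not made up. A row lasts 1/10 s, in which the tool goes at most 50 mm and 8.59 degrees, less where a joint would pass 70% of its speed; a pose out of reach is approached as far as the arm can. A call is refused whole if a number of a shift passes 50 or a number of a turn 8.59, either way. A call with a gripper value outside its range is refused whole. The fingers move at their own pace and stop on an object; "force" is the grip in N (left out, the last holds). Time passes only in rows, so rows that do not move let the fingers close. It gives the time, the measured TCP pose, the force, the opening and the grip force at its end, in the units of the state.
- sense(): the state, without advancing time (a new reading comes with each control period).
- capture(name): name is "scene" or "top" or "wrist"; returns a dict with "img" (480x640x3 uint8, blue, green, red), "z_map" (480x640 float32, mm along the optical axis (not along the pixel's ray), 0 where there is no reading), "fx", "fy", "cx", "cy" (pixels), "origin" and "rotation" of the camera in the world. Camera axes: x right, y up, looking along -z (the intrinsics and any distortion apply to the point x, -y, -z); pixel columns grow to the right and rows downward; lengths in mm; the calibration is good to about 2 mm. A picture is of the moment at which its call begins.
- hand_in(): hands the job in; it is judged then, once.
The state is a dict: "time_s": time; "qpos": joint angles; "qd": joint speeds; "effort": joint torques, N m; "ee_pos": TCP position; "tool_rot": TCP orientation; "force": force on the tool from outside, world axes, zero at the start; "ft_torque": the same for the moment, N m; "grip_width": finger opening in mm; "finger_force": force on a finger pad.
Only numpy, scipy, OpenCV 4.12 (cv2) and the standard library are available. Lean on these libraries where they do the work, as an engineer would, in place of code of your own. Each camera call takes 0.05 s, during which the arm holds its last target. There are 200 camera calls.

## Working session

There is one attempt and no reset: what is moved stays moved. The work goes in short steps, Python scripts to look and compute and a tool call to move; the robot and the scene stay as the last step left them, time stands still between calls to the robot, and variables do not carry over. Pictures are saved under pics/ and viewed, at most 14 in all, crops included, and the job is handed in when it is done.

Besides the shell and the picture viewer there is one more tool, called after ">>>" by a JSON object that holds its "api" and its "payload", one argument or row to a line. apply_moves: Moves the arm, as the interface text tells. Its arguments: {"type":"object","properties":{"motion":{"type":"array"},"force":{"type":"number"}},"required":["motion"]}

```bash
mkdir -p pics; ls; python3 - <<'E'
from cell import *
import cv2,pickle
s=sense();print(s)
try: print(grip_depth)
except Exception as e: print(e)
for n in("top","scene"):
    c=capture(n);pickle.dump(c,open(n+".pkl","wb"));cv2.imwrite(f"pics/{n}0.png",c["img"])
    print(n,{k:c[k] for k in c if k not in("img","z_map")})
E
```

```text
pics
{'time_s': 0.0, 'qpos': array([-72.17827045,  40.51287188,  -1.58215326,  85.08339901,
         1.2620376 ,  54.48186259,  -4.32615114]), 'qd': array([-0.11156228, -0.01179638, -0.03169269, -0.04423061,  0.06065396,
       -0.04973933,  0.03430601]), 'effort': array([-1.71779498e-03, -8.83188844e+01,  1.23458862e+00, -2.36169595e+01,
        1.69632642e-02,  6.52337418e-03,  1.79489371e-05]), 'ee_pos': array([198.55968063, 539.3198807 , 196.74218647]), 'tool_rot': array([[-9.38429488e-01,  3.45470692e-01, -3.12266006e-04],
       [ 3.45470829e-01,  9.38428942e-01, -1.01350269e-03],
       [-5.70960174e-05, -1.05897960e-03, -9.99999438e-01]]), 'force': array([ 0.37362898,  0.48024759, -0.56912693]), 'ft_torque': array([-0.02559009,  0.02447712,  0.02837663]), 'finger_force': 0.0, 'grip_width': 85.12973222003812}
18.700000000000003
top {'fx': 438.3507204734389, 'fy': 438.3507204734389, 'cx': 318.0044779118756, 'cy': 242.2152409446308, 'origin': array([496.78657561, -32.41492636, 701.33977037]), 'rotation': array([[ 3.60094447e-03,  9.94057665e-01, -1.08795185e-01],
       [-9.99993241e-01,  3.49884818e-03, -1.12930806e-03],
       [-7.41939500e-04,  1.08798516e-01,  9.94063545e-01]])}
scene {'fx': 576.2048876018916, 'fy': 576.2048876018916, 'cx': 325.70327498676556, 'cy': 248.29305939757896, 'origin': array([1005.21534775,   88.28221491,  482.13035971]), 'rotation': array([[-0.21037765, -0.67814591,  0.70417282],
       [ 0.97761845, -0.14457342,  0.15284203],
       [-0.00184452,  0.72056689,  0.69338298]])}
```

View pics/top0.png

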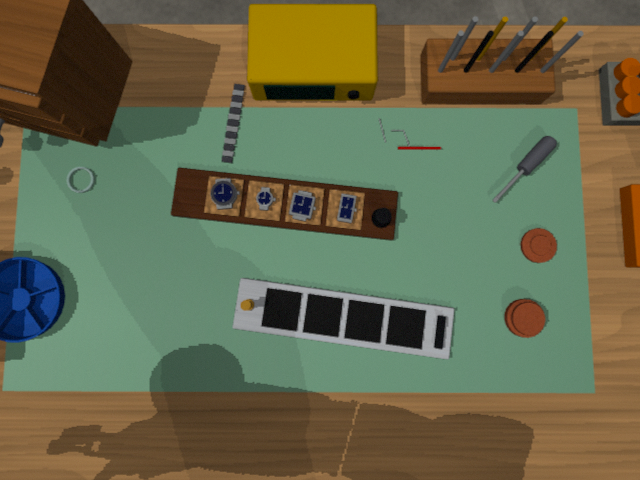

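View pics/scene0.png

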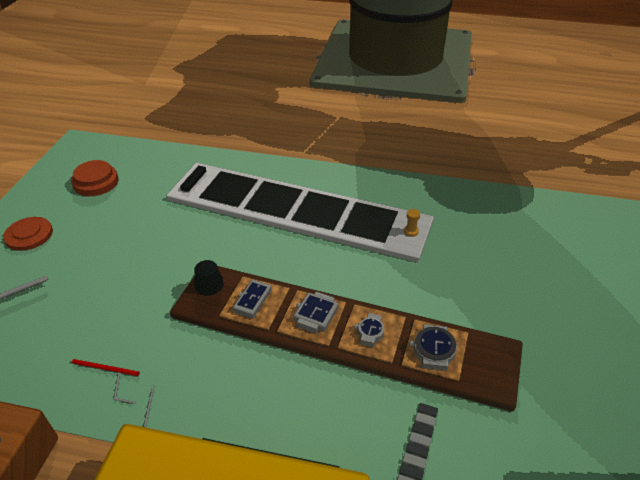

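The top view (up is +x, left is +y) shows the tray row from left to right: round (223,193), small (265,198), square (302,206), oblong (347,208). The loupe is at (381,217). The carrier is nearer the robot, with the brass post at its left end (247,305), so the order maps left to left. The scene view agrees.

```bash
cat > h.py <<'E'
import numpy as np,cv2,pickle
def ray(c,uv,z):
    uv=np.atleast_2d(np.asarray(uv,float))
    d=np.c_[(uv[:,0]-c["cx"])/c["fx"],-(uv[:,1]-c["cy"])/c["fy"],-np.ones(len(uv))]@c["rotation"].T
    o=c["origin"];return o+d*((z-o[2])/d[:,2])[:,None]
def pt(c,u,v):
    zz=c["z_map"][int(v)-1:int(v)+2,int(u)-1:int(u)+2];zz=np.median(zz[zz>0]) if (zz>0).any() else np.nan
    p=np.array([(u-c["cx"])/c["fx"],-(v-c["cy"])/c["fy"],-1])*zz
    return c["origin"]+c["rotation"]@p
def comps(m,amin):
    n,l,s,ce=cv2.connectedComponentsWithStats(m.astype(np.uint8),connectivity=8)
    return [(s[i,4],ce[i],l==i) for i in range(1,n) if s[i,4]>=amin]
E
python3 - <<'E'
from h import *
np.set_printoptions(precision=1,suppress=True)
T={'top':(slice(165,245),slice(170,400)),'scene':(slice(260,410),slice(170,525))}
C={'top':(slice(275,360),slice(230,460)),'scene':(slice(160,260),slice(160,440))}
for n in('top','scene'):
    c=pickle.load(open(n+".pkl","rb"));im=c["img"].astype(int);b,g,r=im[...,0],im[...,1],im[...,2]
    print(n,'dials');roi=np.zeros(b.shape,bool);roi[T[n]]=1
    for a,ce,m in sorted(comps(roi&(b>r*1.5)&(b>g*1.4)&(b>50),25),key=lambda t:t[1][0]):
        m=cv2.morphologyEx(m.astype(np.uint8),cv2.MORPH_CLOSE,np.ones((5,5)));ct=max(cv2.findContours(m,0,2)[0],key=cv2.contourArea)
        w=ray(c,ct[:,0],26)[:,:2].astype(np.float32);rc=cv2.minAreaRect(w)
        print(a,ce,'rect',np.array(rc[0]),np.array(rc[1]),round(rc[2],1),'z',pt(c,*ce)[2])
    print('cork')
    roi[:]=0;roi[T[n]]=1
    for a,ce,m in sorted(comps(roi&(r>1.35*b)&(r>110),100),key=lambda t:t[1][0]):
        ct=np.vstack([k for k in cv2.findContours(m.astype(np.uint8),0,2)[0]])
        rc=cv2.minAreaRect(ray(c,ct[:,0],15)[:,:2].astype(np.float32));print(a,ce,np.array(rc[0]),np.array(rc[1]),round(rc[2],1))
    print('rubber')
    roi[:]=0;roi[C[n]]=1
    for a,ce,m in sorted(comps(roi&(im.max(2)<60),80),key=lambda t:t[1][0]):
        ct=max(cv2.findContours(cv2.morphologyEx(m.astype(np.uint8),cv2.MORPH_OPEN,np.ones((5,5))),0,2)[0],key=cv2.contourArea,default=None)
        if ct is None: continue
        rc=cv2.minAreaRect(ray(c,ct[:,0],12)[:,:2].astype(np.float32));print(a,ce,np.array(rc[0]),np.array(rc[1]),round(rc[2],1),pt(c,*ce)[2])
E
```

```text
top dials
240 [222.6 192.6] rect [648.7 118.5] [27.2 27. ] 0.2 z 25.976541259095598
90 [264.1 197.7] rect [640.9  53.3] [17.6 15.7] 0.9 z 23.22907576930845
248 [301.8 204.7] rect [629.9  -5.9] [26.2 26.5] 78.0 z 23.999206573333367
191 [346.4 207.3] rect [625.8 -75.8] [16.3 32.2] 79.7 z 24.222951227813383
cork
417 [217.8 202.2] [645.5 119.4] [55.7 59. ] 83.5
872 [262.6 201.2] [638.9  55. ] [56.  59.3] 84.1
516 [305.  203.7] [631.8  -9.4] [56.  59.3] 83.5
736 [342.6 210.1] [624.9 -73.9] [55.9 59. ] 84.1
rubber
1326 [281.3 309. ] [467.8  25. ] [54.5 58.3] 82.3 10.136824090331174
1324 [322.7 314.9] [458.9 -39.4] [54.1 58.2] 82.2 10.35618539018435
1334 [364.1 320.8] [ 450.1 -103.6] [54.4 58.1] 82.1 10.136510221211552
1343 [405.5 326.8] [ 441.2 -167.6] [54.5 58.3] 82.3 10.240552389629215
255 [439.6 331.7] [ 433.8 -220.2] [12.3 48.5] 82.0 16.937799190156056
scene dials
117 [315.1 304. ] rect [629.3  -4.4] [24.6 23.5] 76.5 z 25.22940016025359
cork
1116 [258.5 304.1] [626.4 -71.9] [55.6 59.5] 84.1
857 [309.7 322.4] [633.4  -7.2] [55.5 59.4] 83.5
1628 [374.4 333.2] [640.5  57.1] [55.6 59.2] 83.7
131 [418.1 325.8] [622.9 101. ] [14.4 27.8] 46.3
706 [448.  356.5] [647.6 121.5] [55.2 59.3] 83.8
rubber
291 [192.7 178.6] [ 432.3 -219. ] [15.9 56.2] 82.3 16.51757960153668
1194 [228.4 188.5] [ 442.3 -165.1] [55.7 60.7] 81.8 10.926460904875853
1270 [273.4 199.1] [ 451.2 -101. ] [55.7 60.6] 82.1 10.885245294767799
1351 [320.3 210.2] [460.3 -36.8] [55.5 60.9] 82.0 10.991974624722047
1453 [369.5 221.7] [469.1  27.3] [56.  60.8] 82.0 11.014288956932432
```

```bash
cat > plan.py <<'E'
from h import *
from cell import sense
def yaw(R): return np.degrees(np.arctan2(R[1,1],R[0,1]))
def plan(target,yt,n,p=None,y0=None,dec=0):
    s=sense(); p=np.array(s["ee_pos"] if p is None else p,float); y=yaw(s["tool_rot"]) if y0 is None else y0
    d=(yt-y+90)%180-90; t=np.array(target,float)
    out=[]
    for i in range(n):
        a=np.radians(y); yv=np.array([np.cos(a),np.sin(a),0]); zv=np.array([0,0,-1.]); xv=np.cross(yv,zv)
        st=(t-p)/(n-i); sl=np.round([st@xv,st@yv,st@zv],dec)+0.
        sp=round(-(((yt-y+90)%180)-90)/(n-i),1)
        p=p+sl[0]*xv+sl[1]*yv+sl[2]*zv; y-=sp
        out.append('{"slide":[%g,%g,%g],"spin":%g,"hand":H}'%(*sl,sp))
    print(p,y); print(",\n".join(out))
E
python3 -c "
from plan import *
plan([640,90,200],-8,14,[198.7,539.6,197.2])"
```

```text
[639.57416296  90.25246389 200.2       ] -8.013492470528918
{"slide":[-41,-19,0],"spin":5.6,"hand":H},
{"slide":[-42,-15,0],"spin":5.6,"hand":H},
{"slide":[-44,-11,0],"spin":5.5,"hand":H},
{"slide":[-44,-7,0],"spin":5.6,"hand":H},
{"slide":[-45,-2,0],"spin":5.5,"hand":H},
{"slide":[-45,2,0],"spin":5.6,"hand":H},
{"slide":[-45,6,0],"spin":5.5,"hand":H},
{"slide":[-44,11,0],"spin":5.6,"hand":H},
{"slide":[-42,15,0],"spin":5.5,"hand":H},
{"slide":[-41,19,-1],"spin":5.6,"hand":H},
{"slide":[-39,22,0],"spin":5.5,"hand":H},
{"slide":[-37,26,-1],"spin":5.6,"hand":H},
{"slide":[-34,30,0],"spin":5.5,"hand":H},
{"slide":[-30,32,-1],"spin":5.6,"hand":H}
```

>>> {"api": "apply_moves", "payload": {
  "motion": [
    {"slide": [-41, -19, 0], "spin": 5.6, "hand": 0},
    {"slide": [-42, -15, 0], "spin": 5.6, "hand": 0},
    {"slide": [-44, -11, 0], "spin": 5.5, "hand": 0},
    {"slide": [-44, -7, 0], "spin": 5.6, "hand": 0},
    {"slide": [-45, -2, 0], "spin": 5.5, "hand": 0},
    {"slide": [-45, 2, 0], "spin": 5.6, "hand": 0},
    {"slide": [-45, 6, 0], "spin": 5.5, "hand": 0},
    {"slide": [-44, 11, 0], "spin": 5.6, "hand": 0},
    {"slide": [-42, 15, 0], "spin": 5.5, "hand": 0},
    {"slide": [-41, 19, -1], "spin": 5.6, "hand": 0},
    {"slide": [-39, 22, 0], "spin": 5.5, "hand": 0},
    {"slide": [-37, 26, -1], "spin": 5.6, "hand": 0},
    {"slide": [-34, 30, 0], "spin": 5.5, "hand": 0},
    {"slide": [-30, 32, -1], "spin": 5.6, "hand": 0},
    {"slide": [0, 0, 0], "spin": 0, "hand": 0},
    {"slide": [0, 0, 0], "spin": 0, "hand": 0},
    {"slide": [0, 0, 0], "spin": 0, "hand": 0}
  ],
  "force": 40
}}

```text
time_s: 1.8
ee_pos: [639.0, 91.3, 200.0]
tool_rot: [[0.138, 0.99, -0.001], [0.99, -0.138, 0.001], [0.0, -0.001, -1.0]]
force: [-0.3, 0.3, -0.1]
grip_width: 85.8
finger_force: 0.0
```

```bash
python3 - <<'E'
from plan import *
from cell import *
s=sense();print(s["time_s"],s["ee_pos"],yaw(s["tool_rot"]),s["qpos"])
c=capture("wrist");pickle.dump(c,open("w0.pkl","wb"));cv2.imwrite("pics/w0.png",c["img"])
print({k:c[k] for k in c if k not in("img","z_map")})
E
```

```text
1.8 [639.00726071  91.25926761 200.04406734] -7.920539884765321 [-17.56464701  48.22945093  16.17186679  68.23162193 -13.25554107
  65.31612281  -8.92605075]
{'fx': 424.1501029263724, 'fy': 424.1501029263724, 'cx': 316.9520120542911, 'cy': 241.47720078901727, 'origin': array([649.47791821, 170.34553001, 377.16502663]), 'rotation': array([[ 9.90359069e-01,  1.31195169e-01,  4.44605570e-02],
       [-1.38522452e-01,  9.39495073e-01,  3.13305822e-01],
       [-6.66263950e-04, -3.16444048e-01,  9.48610943e-01]])}
```

View pics/w0.png

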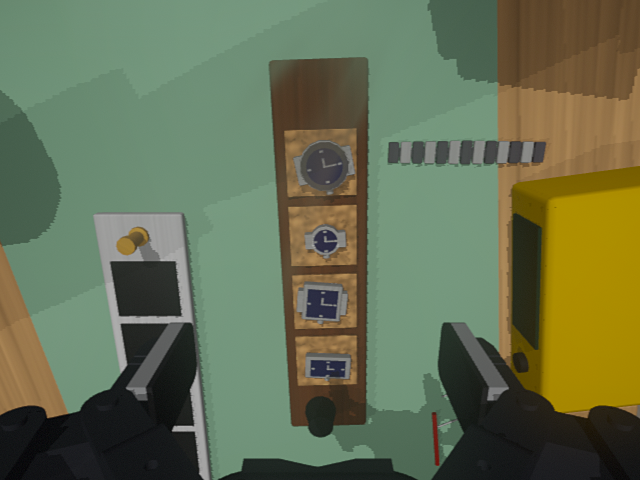

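The wrist view (up is about +y, right about +x) shows all four watches: round (324,165), small (326,240), square (322,302), oblong (327,367). The post is at (132,240). Next I measure centres and yaws here.

```bash
cat > meas.py <<'E'
from h import *
np.set_printoptions(precision=1,suppress=True)
TOP={'round':27,'small':25,'square':26,'oblong':25}; RC={'round':21.8,'small':14.3,'square':19,'oblong':19}
def watches(c,cent,half=45,base=0,out=None):
    im=c["img"].astype(int);b,g,r=[im[...,i] for i in range(3)]
    for n,(u0,v0) in cent.items():
        z=TOP[n]+base; roi=np.zeros(b.shape,bool);roi[max(0,v0-half):v0+half,max(0,u0-half):u0+half]=1
        k=comps(roi&(b>r*1.25)&(b>g*1.15)&(b>35),20)
        k=max(k,key=lambda t:t[0]);m=cv2.morphologyEx(k[2].astype(np.uint8),cv2.MORPH_CLOSE,np.ones((9,9)))
        ct=max(cv2.findContours(m,0,2)[0],key=cv2.contourArea);w=ray(c,ct[:,0],z)[:,:2].astype(np.float32)
        rc=cv2.minAreaRect(w);ec=cv2.minEnclosingCircle(w);M=cv2.moments(w)
        cc=np.array([M['m10'],M['m01']])/M['m00']
        sil=roi&~((r>1.35*b)&(r>60)); v,u=np.nonzero(sil); P=ray(c,np.c_[u,v],z-4)[:,:2]-np.array(rc[0])
        R=np.hypot(*P.T);ok=(R>RC[n])&(R<25+2*(n=='round')-6*(n=='small'));th=np.arctan2(P[ok,1],P[ok,0])
        a=np.degrees(.5*np.angle(np.exp(2j*th).sum()))
        print(n,'rect',np.array(rc[0]),np.array(rc[1]),'ang',round((rc[2]+45)%90-45,1),'cen',cc,'circ r %.1f'%ec[1],'lugang %.1f n=%d'%(a,ok.sum()),'z %.1f'%pt(c,*k[1])[2])
E
python3 - <<'E'
from meas import *
c=pickle.load(open("w0.pkl","rb"))
watches(c,{'round':(324,165),'small':(326,240),'square':(322,302),'oblong':(327,367)},30)
cv2.imwrite("pics/w0c.png",cv2.resize(c["img"][125:395,270:380],None,fx=2.2,fy=2.2,interpolation=cv2.INTER_CUBIC))
im=c["img"].astype(int);b,g,r=[im[...,i] for i in range(3)]
for a,ce,m in comps((r>1.35*b)&(r>90)&(np.add.outer(np.arange(480)*0,np.arange(640))>280)&(np.add.outer(np.arange(480)*0,np.arange(640))<362),150):
    ct=np.vstack(cv2.findContours(m.astype(np.uint8),0,2)[0]);rc=cv2.minAreaRect(ray(c,ct[:,0],15)[:,:2].astype(np.float32));print('cork',ce,np.array(rc[0]),np.array(rc[1]),rc[2])
m=np.zeros(b.shape,bool);m[255:322,100:186]=1
for a,ce,m in comps(m&(im.max(2)<60),500):
    ct=max(cv2.findContours(m.astype(np.uint8),0,2)[0],key=cv2.contourArea);rc=cv2.minAreaRect(ray(c,ct[:,0],12)[:,:2].astype(np.float32));print('rubber',ce,np.array(rc[0]),np.array(rc[1]),rc[2])
E
```

```text
round rect [659.4 111.7] [12.5  2.4] ang -27.2 cen [659.6 112.3] circ r 6.2 lugang -32.1 n=387 z 28.6
small rect [640.   53.4] [19.  19.3] ang 36.1 cen [640.2  53.5] circ r 10.1 lugang -3.4 n=206 z 24.9
square rect [628.9  -6.1] [27.7 27.1] ang -12.3 cen [628.9  -6. ] circ r 18.6 lugang -11.6 n=553 z 26.9
oblong rect [625.3 -75.9] [18.2 32.3] ang -8.2 cen [625.1 -76.2] circ r 18.2 lugang -9.9 n=264 z 25.5
cork [320.2 224.5] [635.5  55.3] [187.   65.3] 83.70624542236328
cork [325.2 356.3] [624.4 -74. ] [57.6 60.9] 83.97784423828125
rubber [146.1 288.2] [466.4  25.6] [55.7 59.3] 82.06513977050781
```

View pics/w0c.png

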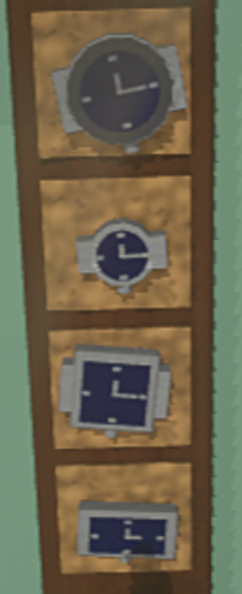

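The crop confirms dial-up watches. The round one's dial is washed out here, so I redo its yaw using the centre from the top view.

```bash
python3 - <<'E'
from meas import *
c=pickle.load(open("w0.pkl","rb"))
im=c["img"].astype(int);b,g,r=[im[...,i] for i in range(3)]
S=~((r>1.35*b)&(r>60));roi=np.zeros(S.shape,bool);roi[132:197,288:357]=1
v,u=np.nonzero(S&roi)
# lug tops z=24, case centre z 25
W=ray(c,np.c_[u,v],24)[:,:2]
hull=cv2.convexHull(W.astype(np.float32));cen=np.array([648.5,118.3])
for it in range(3):
    P=W-cen;R=np.hypot(*P.T);ok=(R>22.3)&(R<27.5);th=np.arctan2(P[ok,1],P[ok,0]);a=np.degrees(.5*np.angle(np.exp(2j*th).sum()))
    print(cen,a,ok.sum(),np.histogram(np.degrees(th),12,(-180,180))[0])
# disc: gray dial+bezel fit with opening
m=cv2.morphologyEx((S&roi).astype(np.uint8),cv2.MORPH_OPEN,cv2.getStructuringElement(2,(35,35)))
ct=max(cv2.findContours(m,0,2)[0],key=cv2.contourArea);print(cv2.minEnclosingCircle(ray(c,ct[:,0],25)[:,:2].astype(np.float32)))
ax=np.array([np.cos(np.radians(a)),np.sin(np.radians(a))]);Q=(W-cen)[np.hypot(*(W-cen).T)<30];print('ext',(Q@ax).min(),(Q@ax).max())
E
```

```text
[648.5 118.3] 4.2651258102771115 220 [57  7  5 11  0 33 31 15  0  0  0 61]
[648.5 118.3] 4.2651258102771115 220 [57  7  5 11  0 33 31 15  0  0  0 61]
[648.5 118.3] 4.2651258102771115 220 [57  7  5 11  0 33 31 15  0  0  0 61]
((647.8950805664062, 119.54270935058594), 23.68891716003418)
ext -24.732772363736853 23.28661244863039
```

```bash
python3 -c "
from plan import *
for i in range(3): print(sense()['ee_pos'])
plan([648.2,118.8,60],4,5)"
```

```text
[639.02137524  91.35853656 200.23753632]
[639.02137524  91.35853656 200.23753632]
[639.02137524  91.35853656 200.23753632]
[648.56104043 118.95553796  60.23753632] 3.990673478660955
{"slide":[6,1,28],"spin":-2.4,"hand":H},
{"slide":[6,1,28],"spin":-2.4,"hand":H},
{"slide":[5,2,28],"spin":-2.4,"hand":H},
{"slide":[5,2,28],"spin":-2.4,"hand":H},
{"slide":[6,2,28],"spin":-2.3,"hand":H}
```

>>> {"api": "apply_moves", "payload": {
  "motion": [
    {"slide": [6, 1, 28], "spin": -2.4, "hand": 0},
    {"slide": [6, 1, 28], "spin": -2.4, "hand": 0},
    {"slide": [5, 2, 28], "spin": -2.4, "hand": 0},
    {"slide": [5, 2, 28], "spin": -2.4, "hand": 0},
    {"slide": [6, 2, 28], "spin": -2.3, "hand": 0},
    {"slide": [0, 0, 0], "spin": 0, "hand": 0},
    {"slide": [0, 0, 0], "spin": 0, "hand": 0},
    {"slide": [0, 0, 0], "spin": 0, "hand": 0}
  ]
}}

```text
time_s: 2.65
ee_pos: [649.8, 117.8, 62.1]
tool_rot: [[-0.067, 0.998, 0.002], [0.998, 0.067, 0.0], [-0.0, 0.002, -1.0]]
force: [0.6, -0.1, 0.7]
grip_width: 85.1
finger_force: 0.0
```

```bash
python3 - <<'E'
from plan import *
from cell import *
s=sense();print(s["time_s"],s["ee_pos"],yaw(s["tool_rot"]))
c=capture("wrist");pickle.dump(c,open("w1.pkl","wb"));cv2.imwrite("pics/w1.png",c["img"])
plan([648.2,118.8,14.8],4,3)
E
```

```text
2.65 [649.75226299 117.78792833  62.05403384] 3.8441667913463835
[648.69889883 118.66016158  14.96021923] 4.044659845831525
{"slide":[0,0,16],"spin":-0.1,"hand":H},
{"slide":[1,-1,16],"spin":-0,"hand":H},
{"slide":[0,0,15],"spin":-0.1,"hand":H}
```

View pics/w1.png

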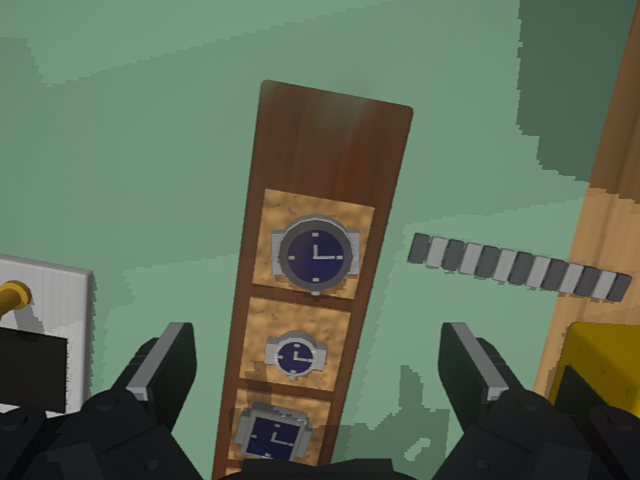

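Round watch at (317,255): its lugs are level with the closing line and it is centred between the fingertips (195 and 441). I'll check its centre with this close view.

```bash
python3 - <<'E'
from meas import *
c=pickle.load(open("w1.pkl","rb"))
watches(c,{'round':(317,255),'small':(296,356),'square':(274,432)},46)
E
```

```text
round rect [650.  116.9] [29.9 24.8] ang -30.5 cen [649.9 117.2] circ r 15.0 lugang -9.7 n=840 z 29.1
small rect [640.   53.7] [19.4 19.9] ang -4.4 cen [640.1  53.7] circ r 10.2 lugang -4.3 n=586 z 26.0
square rect [628.9  -6.1] [28.3 27.5] ang -12.2 cen [628.8  -5.9] circ r 19.1 lugang -50.4 n=1403 z 26.9
```

>>> {"api": "apply_moves", "payload": {
  "motion": [
    {"slide": [0, 0, 15], "spin": 0, "hand": 0},
    {"slide": [1, -1, 15], "spin": 0, "hand": 0},
    {"slide": [0, 0, 13], "spin": 0, "hand": 0},
    {"slide": [0, 0, 0], "spin": 0, "hand": 0},
    {"slide": [0, 0, 0], "spin": 0, "hand": 0},
    {"slide": [0, 0, 0], "spin": 0, "hand": 0}
  ]
}}

```text
time_s: 3.3
ee_pos: [648.5, 118.7, 17.9]
tool_rot: [[-0.068, 0.998, 0.001], [0.998, 0.068, 0.0], [0.0, 0.001, -1.0]]
force: [0.4, 0.4, -0.3]
grip_width: 85.2
finger_force: 0.0
```

>>> {"api": "apply_moves", "payload": {
  "motion": [
    {"slide": [0, 0, 3], "spin": 0, "hand": 0.2},
    {"slide": [0, 0, 0], "spin": 0, "hand": 0.3},
    {"slide": [0, 0, 0], "spin": 0, "hand": 0.4},
    {"slide": [0, 0, 0], "spin": 0, "hand": 0.6},
    {"slide": [0, 0, 0], "spin": 0, "hand": 1},
    {"slide": [0, 0, 0], "spin": 0, "hand": 1},
    {"slide": [0, 0, 0], "spin": 0, "hand": 1},
    {"slide": [0, 0, 0], "spin": 0, "hand": 1}
  ],
  "force": 40
}}

```text
time_s: 4.1
ee_pos: [648.1, 118.7, 14.2]
tool_rot: [[-0.068, 0.998, 0.0], [0.998, 0.068, -0.0], [-0.0, -0.0, -1.0]]
force: [0.6, 0.4, -0.5]
grip_width: -0.1
finger_force: 0.0
```

```bash
python3 - <<'E'
from cell import *
import cv2,pickle,numpy as np
a=capture("wrist");t=capture("scene");pickle.dump(a,open("w2.pkl","wb"));s=sense();print(s["grip_width"],s["ee_pos"],s["force"])
cv2.imwrite("pics/p2.png",np.hstack([cv2.resize(a["img"],(400,300)),cv2.resize(t["img"][240:450,300:580],(400,300))]))
E
```

```text
0.008112742070649914 [648.04946008 118.70649752  14.19634671] [ 0.40612984 -0.27869428 -0.31287917]
```

View pics/p2.png

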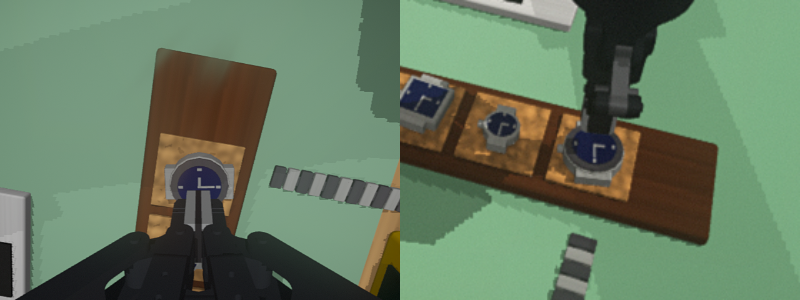

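The fingers have shut above the dial without touching it. In the wrist half the tips are at about (200,195) and the watch at (200,183). I'll check the tip depth against the stated TCP.

```bash
python3 - <<'E'
from meas import *
c=pickle.load(open("w2.pkl","rb"))
def proj(c,p):
    q=c["rotation"].T@(np.array(p)-c["origin"]);return c["cx"]+c["fx"]*q[0]/-q[2],c["cy"]-c["fy"]*q[1]/-q[2]
print('TCP px',proj(c,[648.1,118.7,14.2]),'watch px',proj(c,[648.2,118.7,27]))
for v in range(270,350,8): print(v,pt(c,306,v),pt(c,330,v))
watches(c,{'round':(320,285)},46)
print(c["origin"])
E
```

```text
TCP px (np.float64(319.23222122515256), np.float64(284.9531661352217)) watch px (np.float64(319.610870947244), np.float64(297.37598143117674))
270 [641.7 131.3  27.9] [651.6 132.2  28.5]
278 [641.9 128.   28.7] [651.9 128.5  28.2]
286 [642.1 124.3  28.4] [652.2 124.8  28. ]
294 [642.3 120.5  28.3] [652.4 121.1  28.1]
302 [642.5 116.8  28.2] [652.7 117.5  28.4]
310 [642.6 128.2  57.2] [651.  128.8  57.4]
318 [642.7 127.9  62.4] [650.8 128.9  63.2]
326 [642.8 128.2  68.5] [650.7 128.8  68.5]
334 [643.  128.1  73.1] [650.6 128.6  73.1]
342 [643.1 128.3  78.2] [650.4 128.4  77.5]
round rect [647.8 121.2] [29.2 23.8] ang 3.9 cen [647.9 121.8] circ r 15.1 lugang 70.9 n=392 z 28.9
[641.7 198.5 191.3]
```

```bash
python3 - <<'E'
from meas import *
from cell import *
c=pickle.load(open("w2.pkl","rb"))
for v in range(300,312,2): print(v,pt(c,312,v),pt(c,326,v))
t=capture("scene")
for u in (434,440,446):
  for v in range(316,340,3): print(u,v,pt(t,u,v))
E
```

```text
300 [645.  118.   28.5] [650.9 118.6  28.9]
302 [645.1 117.   28.5] [651.  117.6  28.7]
304 [645.1 116.2  28.7] [651.  116.9  29.3]
306 [644.6 128.3  54.1] [649.7 128.6  54.1]
308 [644.7 128.1  55.3] [649.6 128.7  55.8]
310 [644.7 127.9  56.4] [649.6 128.5  57. ]
434 316 [699.3 110.3 123.5]
434 319 [697.1 111.  117.3]
434 322 [662.1 114.1  71.7]
434 325 [662.2 114.6  67.6]
434 328 [662.1 115.2  63.2]
434 331 [662.  115.7  58.8]
434 334 [639.6 118.1  26.6]
434 337 [643.4 118.4  26.8]
440 316 [710.2 114.  137.5]
440 319 [709.8 114.5 133.4]
440 322 [661.4 119.4  72.2]
440 325 [661.6 119.9  68.2]
440 328 [658.7 120.7  60.6]
440 331 [661.2 121.1  59.3]
440 334 [639.7 123.7  28.3]
440 337 [642.5 124.1  27.2]
446 316 [709.2 118.5 137.4]
446 319 [708.6 119.1 133.2]
446 322 [660.7 124.6  72.7]
446 325 [661.3 125.1  69.2]
446 328 [661.2 125.8  64.9]
446 331 [661.3 126.3  60.8]
446 334 [638.1 129.6  27.8]
446 337 [641.  129.9  26.8]
```

Both cameras put the shut tips at z≈54 while ee_pos says 14. The real tips therefore sit about 39.5 mm short of the reported TCP, and I correct for that from here. I'll open, descend part-way, close to just wider than the watch and check the tip height.

>>> {"api": "apply_moves", "payload": {
  "motion": [
    {"slide": [0, 0, 0], "spin": 0, "hand": 0.35},
    {"slide": [0, 0, 0], "spin": 0, "hand": 0.35},
    {"slide": [0, 0, 0], "spin": 0, "hand": 0.35},
    {"slide": [0, 0, 0], "spin": 0, "hand": 0.35},
    {"slide": [0, 0, 0], "spin": 0, "hand": 0.35},
    {"slide": [0, 0, 0], "spin": 0, "hand": 0.35},
    {"slide": [0, 0, 10], "spin": 0, "hand": 0.35},
    {"slide": [0, 0, 10], "spin": 0, "hand": 0.35},
    {"slide": [0, 0, 6], "spin": 0, "hand": 0.35},
    {"slide": [0, 0, 0], "spin": 0, "hand": 0.35},
    {"slide": [0, 0, 0], "spin": 0, "hand": 0.35}
  ]
}}

```text
time_s: 5.35
ee_pos: [648.0, 118.6, -11.9]
tool_rot: [[-0.068, 0.998, -0.0], [0.998, 0.068, -0.0], [-0.0, -0.0, -1.0]]
force: [0.5, -0.1, 0.1]
grip_width: 55.7
finger_force: 0.0
```

```bash
python3 - <<'E'
from meas import *
from cell import *
s=sense();print(s["ee_pos"],s["grip_width"],s["force"])
c=capture("wrist");t=capture("scene");pickle.dump(c,open("w3.pkl","wb"))
print(pt(t,440,331))
cv2.imwrite("pics/p3.png",np.hstack([cv2.resize(c["img"],(400,300)),cv2.resize(t["img"][240:450,300:580],(400,300))]))
E
```

```text
[648.  118.6 -11.9] 55.73028288606005 [ 0.5 -0.1  0.1]
[715.4 115.9 125.9]
```

View pics/p3.png

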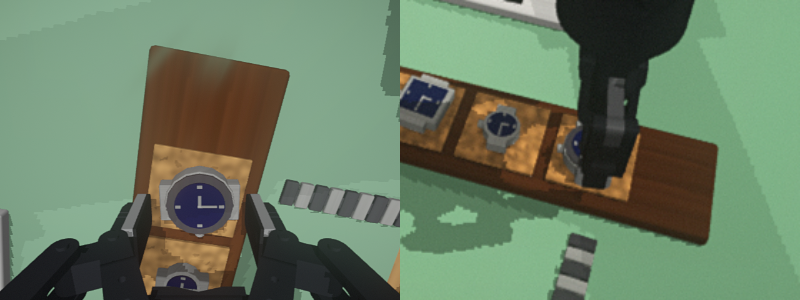

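Watch at (200,203) sits between the fingertips (150,195) and (250,195). I'll get the tip position and height from depth.

```bash
python3 - <<'E'
from meas import *
c=pickle.load(open("w3.pkl","rb"))
fl=c["z_map"]; d=np.zeros((480,640,3))
v,u=np.mgrid[280:400,180:460]; zz=fl[280:400,180:460]
P=np.stack([(u-c["cx"])/c["fx"]*zz,-(v-c["cy"])/c["fy"]*zz,-zz],-1)@c["rotation"].T+c["origin"]
for s,name in((u<300,'L'),(u>340,'R')):
    for lo in range(12,60,4):
        k=s&(P[...,2]>lo)&(P[...,2]<lo+4)&(abs(P[...,0]-648)>25.5)&(abs(P[...,0]-648)<45)&(zz>0)
        if k.sum(): print(name,lo,k.sum(),'x %.1f..%.1f y %.1f..%.1f'%(P[k][:,0].min(),P[k][:,0].max(),P[k][:,1].min(),P[k][:,1].max()))
watches(c,{'round':(320,325)},46)
E
```

```text
L 12 1987 x 605.3..622.5 y 75.3..131.6
L 16 272 x 614.1..622.5 y 76.3..131.1
L 24 28 x 618.8..619.7 y 106.7..123.5
L 28 151 x 612.3..620.1 y 104.6..126.8
L 32 272 x 606.4..620.1 y 104.4..126.8
L 36 334 x 605.1..620.2 y 104.4..127.1
L 40 379 x 605.0..620.1 y 104.4..127.2
L 44 408 x 605.2..620.2 y 104.4..127.0
L 48 427 x 605.3..620.2 y 104.6..127.1
L 52 450 x 605.1..620.1 y 106.5..127.3
L 56 419 x 605.9..619.9 y 109.3..127.3
R 12 1557 x 673.5..685.4 y 77.1..135.2
R 16 37 x 673.6..675.5 y 109.8..134.4
R 24 31 x 674.3..675.5 y 109.5..127.0
R 28 148 x 673.8..680.5 y 107.9..131.0
R 32 270 x 673.8..686.2 y 108.4..131.0
R 36 340 x 673.8..688.1 y 108.5..131.2
R 40 373 x 673.9..688.0 y 108.2..131.6
R 44 413 x 673.7..688.1 y 108.0..131.1
R 48 418 x 673.7..688.0 y 107.9..131.4
R 52 464 x 673.7..687.8 y 109.8..131.5
R 56 433 x 673.7..687.9 y 112.7..131.3
round rect [647.9 118. ] [29.7 30.1] ang 3.9 cen [647.9 118.1] circ r 15.2 lugang 82.5 n=96 z 29.0
```

Tips are at about z 26–27 here, and the watch centre (647.9,118.1) is within 1 mm of the finger midpoint. Next: down 9 mm and grip.

>>> {"api": "apply_moves", "payload": {
  "motion": [
    {"slide": [0, 0, 5], "spin": 0, "hand": 0.35},
    {"slide": [0, 0, 4], "spin": 0, "hand": 0.35},
    {"slide": [0, 0, 0], "spin": 0, "hand": 0.4},
    {"slide": [0, 0, 0], "spin": 0, "hand": 0.5},
    {"slide": [0, 0, 0], "spin": 0, "hand": 0.7},
    {"slide": [0, 0, 0], "spin": 0, "hand": 1},
    {"slide": [0, 0, 0], "spin": 0, "hand": 1}
  ],
  "force": 40
}}

```text
time_s: 6.15
ee_pos: [648.0, 118.7, -20.8]
tool_rot: [[-0.068, 0.998, -0.0], [0.998, 0.068, -0.0], [-0.0, -0.0, -1.0]]
force: [-0.1, 0.2, -1.9]
grip_width: 46.6
finger_force: 41.1
```

```bash
python3 -c "
from plan import *
plan([467.8,26.3,35],-8,8,[648,118.7,32],3.9)"
```

```text
[467.52909297  26.81130727  35.        ] -8.0
{"slide":[-10,-23,0],"spin":1.5,"hand":H},
{"slide":[-11,-23,0],"spin":1.5,"hand":H},
{"slide":[-11,-23,0],"spin":1.5,"hand":H},
{"slide":[-12,-22,-1],"spin":1.5,"hand":H},
{"slide":[-12,-22,0],"spin":1.5,"hand":H},
{"slide":[-13,-22,-1],"spin":1.5,"hand":H},
{"slide":[-13,-22,0],"spin":1.5,"hand":H},
{"slide":[-14,-21,-1],"spin":1.4,"hand":H}
```

>>> {"api": "apply_moves", "payload": {
  "motion": [
    {"slide": [0, 0, -5], "spin": 0, "hand": 1},
    {"slide": [0, 0, -16], "spin": 0, "hand": 1},
    {"slide": [0, 0, -16], "spin": 0, "hand": 1},
    {"slide": [0, 0, -16], "spin": 0, "hand": 1},
    {"slide": [-10, -23, 0], "spin": 1.5, "hand": 1},
    {"slide": [-11, -23, 0], "spin": 1.5, "hand": 1},
    {"slide": [-11, -23, 0], "spin": 1.5, "hand": 1},
    {"slide": [-12, -22, -1], "spin": 1.5, "hand": 1},
    {"slide": [-12, -22, 0], "spin": 1.5, "hand": 1},
    {"slide": [-13, -22, -1], "spin": 1.5, "hand": 1},
    {"slide": [-13, -22, 0], "spin": 1.5, "hand": 1},
    {"slide": [-14, -21, -1], "spin": 1.4, "hand": 1},
    {"slide": [0, 0, 0], "spin": 0, "hand": 1},
    {"slide": [0, 0, 0], "spin": 0, "hand": 1},
    {"slide": [0, 0, 0], "spin": 0, "hand": 1}
  ]
}}

```text
time_s: 7.65
ee_pos: [468.5, 27.3, 35.7]
tool_rot: [[0.139, 0.99, 0.001], [0.99, -0.139, 0.0], [0.0, 0.001, -1.0]]
force: [0.1, -0.0, -1.3]
grip_width: 46.8
finger_force: 41.5
```

```bash
python3 - <<'E'
from meas import *
from plan import yaw
from cell import *
s=sense();print(s["ee_pos"],yaw(s["tool_rot"]),s["grip_width"],s["force"])
c=capture("wrist");pickle.dump(c,open("w4.pkl","wb"))
cv2.imwrite("pics/w4.png",c["img"])
E
```

```text
[468.5  27.3  35.7] -7.981364449680614 46.786882203476644 [ 0.1 -0.  -1.3]
```

View pics/w4.png

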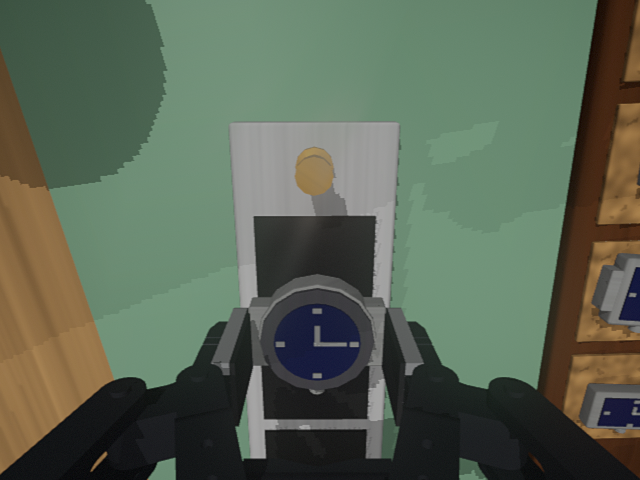

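The round watch is held level at (317,340), carrier straight below, first pad's top edge at v≈216 and bottom at v≈419. I'll compare the held watch's centre with the pad's.

```bash
cat > over.py <<'E'
from meas import *
def pad(c,rows,cols):
    im=c["img"]; roi=np.zeros(im.shape[:2],bool);roi[rows[0]:rows[1],cols[0]:cols[1]]=1
    m=roi&(im.max(2)<75)
    ct=np.vstack(cv2.findContours(m.astype(np.uint8),0,2)[0])[:,0]
    return ct
E
python3 - <<'E'
from over import *
c=pickle.load(open("w4.pkl","rb"))
watches(c,{'round':(317,340)},70,56.5)
im=c["img"]
print('row220-260 col edges');
for v in (225,235,245,260):
    k=np.nonzero(im[v,200:420].max(1)<75)[0]+200; print(v,k.min(),k.max(),ray(c,[[k.min(),v],[k.max()+1,v]],12)[:,:2].ravel())
for u in (275,360):
    col=im[:,u].max(1); print(u,[(v,col[v]) for v in range(208,224,2)],[(v,col[v]) for v in range(408,430,2)])
print(ray(c,[[275,216],[360,216],[275,419],[360,419]],12)[:,:2])
E
```

```text
round rect [467.6  26.6] [30.4 30.2] ang -8.1 cen [467.6  26.7] circ r 15.4 lugang 82.4 n=5057 z 85.8
row220-260 col edges
225 254 374 [440.1  52.9 499.1  44.5]
235 255 374 [439.6  47.7 498.6  39.4]
245 255 373 [438.7  42.5 497.6  34.2]
260 256 373 [437.7  34.6 496.9  26.2]
275 [(208, np.uint8(155)), (210, np.uint8(156)), (212, np.uint8(155)), (214, np.uint8(160)), (216, np.uint8(70)), (218, np.uint8(57)), (220, np.uint8(58)), (222, np.uint8(56))] [(408, np.uint8(31)), (410, np.uint8(36)), (412, np.uint8(29)), (414, np.uint8(30)), (416, np.uint8(31)), (418, np.uint8(39)), (420, np.uint8(165)), (422, np.uint8(160)), (424, np.uint8(158)), (426, np.uint8(138)), (428, np.uint8(151))]
360 [(208, np.uint8(155)), (210, np.uint8(155)), (212, np.uint8(155)), (214, np.uint8(164)), (216, np.uint8(55)), (218, np.uint8(50)), (220, np.uint8(51)), (222, np.uint8(49))] [(408, np.uint8(34)), (410, np.uint8(33)), (412, np.uint8(35)), (414, np.uint8(34)), (416, np.uint8(33)), (418, np.uint8(41)), (420, np.uint8(122)), (422, np.uint8(120)), (424, np.uint8(120)), (426, np.uint8(120)), (428, np.uint8(118))]
[[451.1  55.9]
 [492.3  50.1]
 [430.4 -64. ]
 [479.2 -71. ]]
```

>>> {"api": "apply_moves", "payload": {
  "motion": [
    {"slide": [-1, -1, 20], "spin": 0, "hand": 1},
    {"slide": [0, 0, 20], "spin": 0, "hand": 1},
    {"slide": [0, 0, 12], "spin": 0, "hand": 1},
    {"slide": [0, 0, 3], "spin": 0, "hand": 1},
    {"slide": [0, 0, 1], "spin": 0, "hand": 1},
    {"slide": [0, 0, 1], "spin": 0, "hand": 1},
    {"slide": [0, 0, 0], "spin": 0, "hand": 1},
    {"slide": [0, 0, 0], "spin": 0, "hand": 1}
  ]
}}

```text
time_s: 8.5
ee_pos: [466.6, 26.1, -21.4]
tool_rot: [[0.139, 0.99, 0.001], [0.99, -0.139, -0.0], [0.0, 0.001, -1.0]]
force: [-0.8, 0.8, -2.2]
grip_width: 47.1
finger_force: 41.5
```

>>> {"api": "apply_moves", "payload": {
  "motion": [
    {"slide": [0, 0, 1], "spin": 0, "hand": 1},
    {"slide": [0, 0, 0.7], "spin": 0, "hand": 1},
    {"slide": [0, 0, 0.5], "spin": 0, "hand": 1},
    {"slide": [0, 0, 0], "spin": 0, "hand": 1}
  ]
}}

```text
time_s: 8.9
ee_pos: [466.4, 26.0, -24.0]
tool_rot: [[0.139, 0.99, 0.0], [0.99, -0.139, -0.0], [-0.0, 0.0, -1.0]]
force: [-0.5, 0.0, -0.1]
grip_width: 46.6
finger_force: 41.6
```

>>> {"api": "apply_moves", "payload": {
  "motion": [
    {"slide": [0, 0, 0], "spin": 0, "hand": 0.43},
    {"slide": [0, 0, 0], "spin": 0, "hand": 0.38},
    {"slide": [0, 0, 0], "spin": 0, "hand": 0.32},
    {"slide": [0, 0, 0], "spin": 0, "hand": 0.25},
    {"slide": [0, 0, -5], "spin": 0, "hand": 0.25},
    {"slide": [0, 0, -20], "spin": 0, "hand": 0.25},
    {"slide": [0, 0, -30], "spin": 0, "hand": 0.25},
    {"slide": [0, 0, -15], "spin": 0, "hand": 0.25},
    {"slide": [0, 0, 0], "spin": 0, "hand": 0.25},
    {"slide": [0, 0, 0], "spin": 0, "hand": 0.25}
  ]
}}

```text
time_s: 9.9
ee_pos: [466.5, 26.1, 46.0]
tool_rot: [[0.139, 0.99, 0.0], [0.99, -0.139, 0.0], [0.0, 0.0, -1.0]]
force: [0.4, -0.1, 0.1]
grip_width: 64.2
finger_force: 0.0
```

```bash
python3 - <<'E'
from meas import *
from plan import yaw,plan
from cell import *
s=sense();print(s["ee_pos"],yaw(s["tool_rot"]),s["grip_width"],s["force"])
c=capture("wrist");pickle.dump(c,open("w5.pkl","wb"))
cv2.imwrite("pics/w5.png",c["img"])
plan([639.8,53.8,30],-4,8)
E
```

```text
[466.5  26.1  46. ] -8.006839624451331 64.17752344000225 [ 0.4 -0.1  0.1]
[640.2  53.3  29.5] -4.010077981858503
{"slide":[6,21,2],"spin":-0.5,"hand":H},
{"slide":[6,21,2],"spin":-0.5,"hand":H},
{"slide":[6,21,2],"spin":-0.5,"hand":H},
{"slide":[6,21,2],"spin":-0.5,"hand":H},
{"slide":[6,21,2],"spin":-0.5,"hand":H},
{"slide":[6,21,2],"spin":-0.5,"hand":H},
{"slide":[5,22,2],"spin":-0.5,"hand":H},
{"slide":[5,22,2],"spin":-0.5,"hand":H}
```

View pics/w5.png

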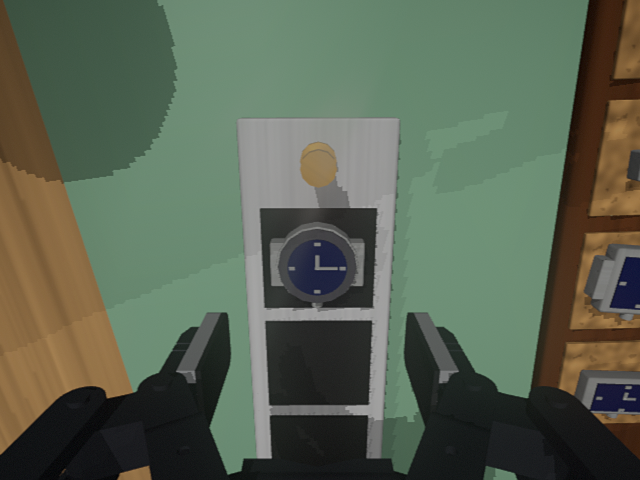

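The round watch lies flat on pad 1, dial at (317,267). The pad runs from about (262,208) to (376,308). I'll measure the offset.

```bash
cat >> over.py <<'E'
def quad(c,corners,z=12):
    return ray(c,corners,z)[:,:2]
def allpads(c):
    im=c["img"].astype(np.int16);mx=im.max(2);roi=np.zeros(mx.shape,bool);roi[195:435,245:400]=1
    # straight edges of the black pads from dark runs: report rects of separate dark components
    for a,ce,m in comps(roi&(mx<80),800):
        ct=np.vstack(cv2.findContours(m.astype(np.uint8),0,2)[0])[:,0]
        rc=cv2.minAreaRect(ray(c,ct,12)[:,:2].astype(np.float32));print('pad',ce,np.array(rc[0]),np.array(rc[1]),round(rc[2],1))
E
python3 - <<'E'
from over import *
c=pickle.load(open("w5.pkl","rb"))
watches(c,{'round':(317,267)},48,-3)
allpads(c)
E
```

```text
round rect [465.6  25.5] [30.1 29.7] ang 38.1 cen [465.7  25.6] circ r 15.2 lugang 80.3 n=2442 z 25.8
pad [318.7 257.5] [466.4  25.4] [56.3 59.9] 81.9
pad [318.3 362.1] [457.5 -39.2] [56.9 59.8] 82.0
pad [318.6 424.5] [451.6 -81.8] [14.3 59.8] 81.9
```

>>> {"api": "apply_moves", "payload": {
  "motion": [
    {"slide": [6, 21, 2], "spin": -0.5, "hand": 0.25},
    {"slide": [6, 21, 2], "spin": -0.5, "hand": 0.25},
    {"slide": [6, 21, 2], "spin": -0.5, "hand": 0.25},
    {"slide": [6, 21, 2], "spin": -0.5, "hand": 0.25},
    {"slide": [6, 21, 2], "spin": -0.5, "hand": 0.25},
    {"slide": [6, 21, 2], "spin": -0.5, "hand": 0.25},
    {"slide": [5, 22, 2], "spin": -0.5, "hand": 0.3},
    {"slide": [5, 22, 2], "spin": -0.5, "hand": 0.35},
    {"slide": [1, 0, 20], "spin": 0, "hand": 0.4},
    {"slide": [0, 0, 15], "spin": 0, "hand": 0.4},
    {"slide": [0, 0, 0], "spin": 0, "hand": 0.4},
    {"slide": [0, 0, 0], "spin": 0, "hand": 0.4},
    {"slide": [0, 0, 0], "spin": 0, "hand": 0.4}
  ]
}}

```text
time_s: 11.25
ee_pos: [640.7, 54.1, -4.3]
tool_rot: [[0.07, 0.998, 0.001], [0.998, -0.07, -0.0], [0.0, 0.001, -1.0]]
force: [-0.8, 0.4, 0.4]
grip_width: 51.3
finger_force: 0.0
```

```bash
python3 - <<'E'
from meas import *
from plan import yaw,plan
from cell import *
s=sense();print(s["time_s"],s["ee_pos"],yaw(s["tool_rot"]),s["grip_width"],s["force"])
c=capture("wrist");pickle.dump(c,open("w6.pkl","wb"))
def proj(c,p):
    q=c["rotation"].T@(np.array(p)-c["origin"]);return int(c["cx"]+c["fx"]*q[0]/-q[2]),int(c["cy"]-c["fy"]*q[1]/-q[2])
p=proj(c,[640,53.6,25]);print(p);watches(c,{'small':p},50)
E
```

```text
11.25 [640.7  54.1  -4.3] -4.021511571753309 51.27133980876705 [-0.8  0.4  0.4]
(317, 317)
small rect [640.1  53.9] [20.1 20. ] ang -4.1 cen [640.1  53.8] circ r 10.4 lugang -3.9 n=1157 z 25.7
```

>>> {"api": "apply_moves", "payload": {
  "motion": [
    {"slide": [0, 0, 8], "spin": 0, "hand": 0.4},
    {"slide": [0, 0, 6], "spin": 0, "hand": 0.4},
    {"slide": [0, 0, 2], "spin": 0, "hand": 0.4},
    {"slide": [0, 0, 0], "spin": 0, "hand": 0.48},
    {"slide": [0, 0, 0], "spin": 0, "hand": 0.54},
    {"slide": [0, 0, 0], "spin": 0, "hand": 0.6},
    {"slide": [0, 0, 0], "spin": 0, "hand": 1},
    {"slide": [0, 0, 0], "spin": 0, "hand": 1}
  ],
  "force": 35
}}

```text
time_s: 12.1
ee_pos: [641.1, 54.2, -19.9]
tool_rot: [[0.07, 0.998, 0.001], [0.998, -0.07, -0.0], [0.0, 0.001, -1.0]]
force: [-2.9, 0.3, 17.3]
grip_width: 34.5
finger_force: 38.3
```

```bash
python3 -c "
from plan import *
plan([458.0,-38.8,36],-8,8,[640.4,54.1,34],-4)"
```

```text
[458.09332362 -39.13435775  36.        ] -8.0
{"slide":[-13,-22,0],"spin":0.5,"hand":H},
{"slide":[-13,-22,0],"spin":0.5,"hand":H},
{"slide":[-14,-22,0],"spin":0.5,"hand":H},
{"slide":[-14,-21,0],"spin":0.5,"hand":H},
{"slide":[-14,-21,0],"spin":0.5,"hand":H},
{"slide":[-14,-22,-1],"spin":0.5,"hand":H},
{"slide":[-14,-21,0],"spin":0.5,"hand":H},
{"slide":[-15,-21,-1],"spin":0.5,"hand":H}
```

>>> {"api": "apply_moves", "payload": {
  "motion": [
    {"slide": [0, 0, -4], "spin": 0, "hand": 1},
    {"slide": [0, 0, -16], "spin": 0, "hand": 1},
    {"slide": [0, 0, -18], "spin": 0, "hand": 1},
    {"slide": [0, 0, -16], "spin": 0, "hand": 1},
    {"slide": [-13, -22, 0], "spin": 0.5, "hand": 1},
    {"slide": [-13, -22, 0], "spin": 0.5, "hand": 1},
    {"slide": [-14, -22, 0], "spin": 0.5, "hand": 1},
    {"slide": [-14, -21, 0], "spin": 0.5, "hand": 1},
    {"slide": [-14, -21, 0], "spin": 0.5, "hand": 1},
    {"slide": [-14, -22, -1], "spin": 0.5, "hand": 1},
    {"slide": [-14, -21, 0], "spin": 0.5, "hand": 1},
    {"slide": [-15, -21, -1], "spin": 0.5, "hand": 1},
    {"slide": [0, 0, 0], "spin": 0, "hand": 1},
    {"slide": [0, 0, 0], "spin": 0, "hand": 1},
    {"slide": [0, 0, 0], "spin": 0, "hand": 1}
  ]
}}

```text
time_s: 13.6
ee_pos: [459.0, -38.6, 35.3]
tool_rot: [[0.139, 0.99, 0.001], [0.99, -0.139, 0.0], [0.0, 0.001, -1.0]]
force: [-0.7, 0.2, -0.1]
grip_width: 34.8
finger_force: 35.1
```

```bash
python3 - <<'E'
from meas import *
from plan import yaw,plan
from cell import *
s=sense();print(s["time_s"],s["ee_pos"],yaw(s["tool_rot"]),s["grip_width"],s["force"])
c=capture("wrist");pickle.dump(c,open("w7.pkl","wb"))
cv2.imwrite("pics/w7.png",c["img"])
E
```

```text
13.6 [459.  -38.6  35.3] -7.983553488158811 34.80019692845486 [-0.7  0.2 -0.1]
```

View pics/w7.png

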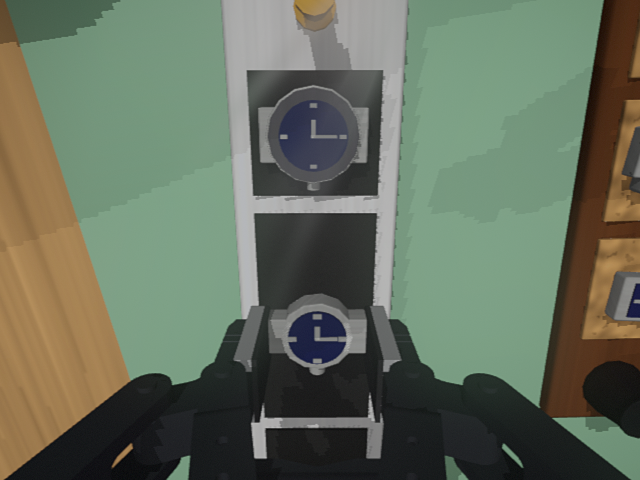

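The small watch is held level at (318,338), and the round one lies centred on pad 1 at (313,137).

>>> {"api": "apply_moves", "payload": {
  "motion": [
    {"slide": [0, -1, 20], "spin": 0, "hand": 1},
    {"slide": [0, 0, 20], "spin": 0, "hand": 1},
    {"slide": [0, 0, 11], "spin": 0, "hand": 1},
    {"slide": [0, 0, 3], "spin": 0, "hand": 1},
    {"slide": [0, 0, 1], "spin": 0, "hand": 1},
    {"slide": [0, 0, 0.5], "spin": 0, "hand": 1},
    {"slide": [0, 0, 0], "spin": 0, "hand": 1},
    {"slide": [0, 0, 0], "spin": 0, "hand": 1}
  ]
}}

```text
time_s: 14.45
ee_pos: [457.4, -38.8, -20.1]
tool_rot: [[0.139, 0.99, 0.001], [0.99, -0.139, -0.0], [-0.0, 0.001, -1.0]]
force: [0.3, -0.3, -0.1]
grip_width: 34.6
finger_force: 35.1
```

>>> {"api": "apply_moves", "payload": {
  "motion": [
    {"slide": [0, 0, 1], "spin": 0, "hand": 1},
    {"slide": [0, 0, 1], "spin": 0, "hand": 1},
    {"slide": [0, 0, 0.5], "spin": 0, "hand": 1},
    {"slide": [0, 0, 0], "spin": 0, "hand": 1},
    {"slide": [0, 0, 0], "spin": 0, "hand": 1}
  ]
}}

```text
time_s: 14.95
ee_pos: [457.3, -38.9, -22.8]
tool_rot: [[0.139, 0.99, 0.0], [0.99, -0.139, -0.0], [-0.0, 0.0, -1.0]]
force: [-0.2, 1.1, 5.5]
grip_width: 35.0
finger_force: 38.1
```

```bash
python3 -c "
from plan import *
plan([629.2,-5.3,38],-12,8,[457.3,-38.9,42],-8)"
```

```text
[629.45068406  -5.56680749  38.        ] -12.0
{"slide":[7,21,0],"spin":0.5,"hand":H},
{"slide":[7,21,1],"spin":0.5,"hand":H},
{"slide":[8,20,0],"spin":0.5,"hand":H},
{"slide":[8,20,1],"spin":0.5,"hand":H},
{"slide":[8,21,0],"spin":0.5,"hand":H},
{"slide":[8,20,1],"spin":0.5,"hand":H},
{"slide":[8,20,0],"spin":0.5,"hand":H},
{"slide":[8,21,1],"spin":0.5,"hand":H}
```

>>> {"api": "apply_moves", "payload": {
  "motion": [
    {"slide": [0, 0, 0], "spin": 0, "hand": 0.55},
    {"slide": [0, 0, 0], "spin": 0, "hand": 0.5},
    {"slide": [0, 0, 0], "spin": 0, "hand": 0.42},
    {"slide": [0, 0, 0], "spin": 0, "hand": 0.35},
    {"slide": [0, 0, 0], "spin": 0, "hand": 0.35},
    {"slide": [0, 0, -5], "spin": 0, "hand": 0.35},
    {"slide": [0, 0, -20], "spin": 0, "hand": 0.35},
    {"slide": [0, 0, -25], "spin": 0, "hand": 0.35},
    {"slide": [0, 0, -15], "spin": 0, "hand": 0.3},
    {"slide": [0, 0, 0], "spin": 0, "hand": 0.3},
    {"slide": [0, 0, 0], "spin": 0, "hand": 0.3}
  ]
}}

```text
time_s: 16.05
ee_pos: [457.3, -38.8, 42.0]
tool_rot: [[0.139, 0.99, 0.0], [0.99, -0.139, -0.0], [-0.0, 0.0, -1.0]]
force: [-0.2, 0.5, -0.5]
grip_width: 59.8
finger_force: 0.0
```

```bash
python3 - <<'E'
from over import *
from plan import yaw,plan
from cell import *
s=sense();print(s["time_s"],s["ee_pos"],yaw(s["tool_rot"]),s["grip_width"],s["force"])
c=capture("wrist");pickle.dump(c,open("w8.pkl","wb"))
def proj(c,p):
    q=c["rotation"].T@(np.array(p)-c["origin"]);return int(c["cx"]+c["fx"]*q[0]/-q[2]),int(c["cy"]-c["fy"]*q[1]/-q[2])
p=proj(c,[457.5,-39,22]);print(p);watches(c,{'small':p},35,-3)
allpads(c)
plan([629.2,-5.3,38],-12,8)
E
```

```text
16.05 [457.3 -38.8  42. ] -8.006626796873592 59.78388407029438 [-0.2  0.5 -0.5]
(318, 268)
small rect [456.5 -39.3] [20.6 20. ] ang -8.9 cen [456.4 -39.2] circ r 10.4 lugang 80.1 n=1659 z 23.0
pad [319.5 255.8] [457.5 -38.8] [55.9 59.6] 81.9
pad [316.4 268.9] [455.8 -43. ] [21.  20.5] 81.9
pad [318.9 365.5] [ 448.6 -103.2] [56.7 59.5] 82.1
pad [319.  426.5] [ 442.9 -144.6] [11.2 59.5] 81.9
[629.2  -5.4  37.6] -12.008740977631627
{"slide":[7,21,0],"spin":0.5,"hand":H},
{"slide":[7,21,1],"spin":0.5,"hand":H},
{"slide":[8,20,0],"spin":0.5,"hand":H},
{"slide":[8,21,1],"spin":0.5,"hand":H},
{"slide":[8,20,0],"spin":0.5,"hand":H},
{"slide":[8,20,1],"spin":0.5,"hand":H},
{"slide":[8,21,0],"spin":0.5,"hand":H},
{"slide":[8,20,1],"spin":0.5,"hand":H}
```

The small watch is within 1 mm of pad 2's centre. On to the square one.

>>> {"api": "apply_moves", "payload": {
  "motion": [
    {"slide": [7, 21, 0], "spin": 0.5, "hand": 0.3},
    {"slide": [7, 21, 1], "spin": 0.5, "hand": 0.3},
    {"slide": [8, 20, 0], "spin": 0.5, "hand": 0.3},
    {"slide": [8, 21, 1], "spin": 0.5, "hand": 0.3},
    {"slide": [8, 20, 0], "spin": 0.5, "hand": 0.3},
    {"slide": [8, 20, 1], "spin": 0.5, "hand": 0.3},
    {"slide": [8, 21, 0], "spin": 0.5, "hand": 0.3},
    {"slide": [8, 20, 1], "spin": 0.5, "hand": 0.3},
    {"slide": [0, 0, 20], "spin": 0, "hand": 0.3},
    {"slide": [0, 0, 20], "spin": 0, "hand": 0.3},
    {"slide": [0, 0, 0], "spin": 0, "hand": 0.3},
    {"slide": [0, 0, 0], "spin": 0, "hand": 0.3},
    {"slide": [0, 0, 0], "spin": 0, "hand": 0.3}
  ]
}}

```text
time_s: 17.4
ee_pos: [629.7, -5.6, -1.3]
tool_rot: [[0.208, 0.978, 0.001], [0.978, -0.208, -0.0], [0.0, 0.001, -1.0]]
force: [-0.3, -0.4, 0.0]
grip_width: 59.8
finger_force: 0.0
```

```bash
cat >> over.py <<'E'
def proj(c,p):
    q=c["rotation"].T@(np.array(p)-c["origin"]);return int(c["cx"]+c["fx"]*q[0]/-q[2]),int(c["cy"]-c["fy"]*q[1]/-q[2])
E
python3 - <<'E'
from over import *
from plan import yaw
from cell import *
s=sense();print(s["time_s"],s["ee_pos"],yaw(s["tool_rot"]),s["grip_width"])
c=capture("wrist");p=proj(c,[629,-6,26]);print(p);watches(c,{'square':p},60)
E
```

```text
17.4 [629.7  -5.6  -1.3] -12.021727754342749 59.84163985459659
(317, 314)
square rect [629.   -5.6] [27.8 27.8] ang -12.1 cen [629.1  -5.7] circ r 19.4 lugang -12.4 n=2920 z 26.5
```

>>> {"api": "apply_moves", "payload": {
  "motion": [
    {"slide": [0, 0, 9], "spin": 0, "hand": 0.3},
    {"slide": [0, 0, 6], "spin": 0, "hand": 0.3},
    {"slide": [0, 0, 2.5], "spin": 0, "hand": 0.35},
    {"slide": [0, 0, 0], "spin": 0, "hand": 0.4},
    {"slide": [0, 0, 0], "spin": 0, "hand": 0.46},
    {"slide": [0, 0, 0], "spin": 0, "hand": 0.52},
    {"slide": [0, 0, 0], "spin": 0, "hand": 1},
    {"slide": [0, 0, 0], "spin": 0, "hand": 1}
  ],
  "force": 40
}}

```text
time_s: 18.25
ee_pos: [629.5, -5.6, -19.1]
tool_rot: [[0.208, 0.978, 0.0], [0.978, -0.208, -0.0], [-0.0, 0.0, -1.0]]
force: [-2.6, -0.1, 6.6]
grip_width: 44.6
finger_force: 41.6
```

```bash
python3 -c "
from plan import *
plan([449.2,-102.9,36],-8,8,[629.4,-5.6,35],-12)"
```

```text
[ 449.15263773 -103.0558869    36.        ] -8.0
{"slide":[-17,-20,0],"spin":-0.5,"hand":H},
{"slide":[-16,-20,0],"spin":-0.5,"hand":H},
{"slide":[-16,-20,0],"spin":-0.5,"hand":H},
{"slide":[-16,-20,0],"spin":-0.5,"hand":H},
{"slide":[-16,-20,0],"spin":-0.5,"hand":H},
{"slide":[-16,-20,0],"spin":-0.5,"hand":H},
{"slide":[-16,-20,0],"spin":-0.5,"hand":H},
{"slide":[-15,-20,-1],"spin":-0.5,"hand":H}
```

>>> {"api": "apply_moves", "payload": {
  "motion": [
    {"slide": [0, 0, -4], "spin": 0, "hand": 1},
    {"slide": [0, 0, -16], "spin": 0, "hand": 1},
    {"slide": [0, 0, -18], "spin": 0, "hand": 1},
    {"slide": [0, 0, -16], "spin": 0, "hand": 1},
    {"slide": [-17, -20, 0], "spin": -0.5, "hand": 1},
    {"slide": [-16, -20, 0], "spin": -0.5, "hand": 1},
    {"slide": [-16, -20, 0], "spin": -0.5, "hand": 1},
    {"slide": [-16, -20, 0], "spin": -0.5, "hand": 1},
    {"slide": [-16, -20, 0], "spin": -0.5, "hand": 1},
    {"slide": [-16, -20, 0], "spin": -0.5, "hand": 1},
    {"slide": [-16, -20, 0], "spin": -0.5, "hand": 1},
    {"slide": [-15, -20, -1], "spin": -0.5, "hand": 1},
    {"slide": [0, 0, 0], "spin": 0, "hand": 1},
    {"slide": [0, 0, 0], "spin": 0, "hand": 1},
    {"slide": [0, 0, 0], "spin": 0, "hand": 1}
  ]
}}

```text
time_s: 19.75
ee_pos: [450.0, -102.6, 35.9]
tool_rot: [[0.139, 0.99, 0.001], [0.99, -0.139, -0.0], [0.0, 0.001, -1.0]]
force: [1.0, -0.2, -0.7]
grip_width: 44.7
finger_force: 41.2
```

```bash
python3 - <<'E'
from over import *
from plan import yaw
from cell import *
s=sense();print(s["time_s"],s["ee_pos"],yaw(s["tool_rot"]),s["grip_width"])
c=capture("wrist");p=proj(c,[449,-103,80]);print(p);watches(c,{'square':p},70,s["ee_pos"][2]+19.1)
E
```

```text
19.75 [ 450.  -102.6   35.9] -7.9876317709595055 44.6993309313632
(316, 337)
square rect [ 449.2 -102.6] [27.9 27.8] ang -8.1 cen [ 449.2 -102.6] circ r 19.5 lugang 82.8 n=5561 z 81.9
```

>>> {"api": "apply_moves", "payload": {
  "motion": [
    {"slide": [0, 0, 20], "spin": 0, "hand": 1},
    {"slide": [0, 0, 20], "spin": 0, "hand": 1},
    {"slide": [0, 0, 12], "spin": 0, "hand": 1},
    {"slide": [0, 0, 3], "spin": 0, "hand": 1},
    {"slide": [0, 0, 0.5], "spin": 0, "hand": 1},
    {"slide": [0, 0, 0], "spin": 0, "hand": 1},
    {"slide": [0, 0, 0], "spin": 0, "hand": 1},
    {"slide": [0, 0, 0], "spin": 0, "hand": 1}
  ]
}}

```text
time_s: 20.6
ee_pos: [449.3, -103.0, -19.5]
tool_rot: [[0.139, 0.99, 0.001], [0.99, -0.139, -0.0], [-0.0, 0.001, -1.0]]
force: [0.4, 0.7, 0.4]
grip_width: 44.3
finger_force: 41.2
```

>>> {"api": "apply_moves", "payload": {
  "motion": [
    {"slide": [0, 0, 1], "spin": 0, "hand": 1},
    {"slide": [0, 0, 0.8], "spin": 0, "hand": 1},
    {"slide": [0, 0, 0.5], "spin": 0, "hand": 1},
    {"slide": [0, 0, 0], "spin": 0, "hand": 1},
    {"slide": [0, 0, 0], "spin": 0, "hand": 1}
  ]
}}

```text
time_s: 21.1
ee_pos: [449.1, -102.9, -22.2]
tool_rot: [[0.139, 0.99, 0.0], [0.99, -0.139, -0.0], [-0.0, 0.0, -1.0]]
force: [-0.6, 0.3, 4.6]
grip_width: 44.6
finger_force: 41.8
```

Contact is light at 4.6 N. Releasing.

>>> {"api": "apply_moves", "payload": {
  "motion": [
    {"slide": [0, 0, 0], "spin": 0, "hand": 0.45},
    {"slide": [0, 0, 0], "spin": 0, "hand": 0.4},
    {"slide": [0, 0, 0], "spin": 0, "hand": 0.35},
    {"slide": [0, 0, 0], "spin": 0, "hand": 0.28},
    {"slide": [0, 0, 0], "spin": 0, "hand": 0.28},
    {"slide": [0, 0, -5], "spin": 0, "hand": 0.28},
    {"slide": [0, 0, -20], "spin": 0, "hand": 0.28},
    {"slide": [0, 0, -25], "spin": 0, "hand": 0.28},
    {"slide": [0, 0, -15], "spin": 0, "hand": 0.3},
    {"slide": [0, 0, 0], "spin": 0, "hand": 0.3},
    {"slide": [0, 0, 0], "spin": 0, "hand": 0.3}
  ]
}}

```text
time_s: 22.2
ee_pos: [449.2, -102.9, 42.7]
tool_rot: [[0.139, 0.99, 0.0], [0.99, -0.139, -0.0], [-0.0, 0.0, -1.0]]
force: [-0.3, 0.3, -0.2]
grip_width: 59.8
finger_force: 0.0
```

```bash
python3 - <<'E'
from over import *
from plan import yaw,plan
from cell import *
s=sense();print(s["time_s"],s["ee_pos"],yaw(s["tool_rot"]),s["grip_width"],s["force"])
c=capture("wrist")
p=proj(c,[449,-103,23]);print(p);watches(c,{'square':p},35,-3)
allpads(c)
plan([625.4,-75.5,38],-9.3,8)
E
```

```text
22.2 [ 449.2 -102.9   42.7] -8.009412534182403 59.786988806381686 [-0.3  0.3 -0.2]
(318, 268)
square rect [ 448.4 -102.9] [28.  27.7] ang -8.1 cen [ 448.3 -103.1] circ r 19.4 lugang 81.0 n=896 z 23.8
pad [318.2 252.5] [ 448.6 -103.4] [55.6 59.6] 81.9
pad [319.6 270.3] [ 447.7 -107.3] [29.6 28.7] 81.9
pad [317.6 365.3] [ 439.7 -167.7] [56.9 59.6] 82.1
[624.9 -75.9  38.3] -9.312645689148354
{"slide":[6,21,1],"spin":0.2,"hand":H},
{"slide":[7,21,0],"spin":0.2,"hand":H},
{"slide":[7,21,1],"spin":0.1,"hand":H},
{"slide":[7,22,0],"spin":0.2,"hand":H},
{"slide":[7,21,1],"spin":0.1,"hand":H},
{"slide":[6,21,0],"spin":0.2,"hand":H},
{"slide":[7,22,1],"spin":0.1,"hand":H},
{"slide":[6,21,0],"spin":0.2,"hand":H}
```

The square watch is centred. Now the oblong.

>>> {"api": "apply_moves", "payload": {
  "motion": [
    {"slide": [6, 21, 1], "spin": 0.2, "hand": 0.3},
    {"slide": [7, 21, 0], "spin": 0.2, "hand": 0.3},
    {"slide": [7, 21, 1], "spin": 0.1, "hand": 0.3},
    {"slide": [7, 22, 0], "spin": 0.2, "hand": 0.3},
    {"slide": [7, 21, 1], "spin": 0.1, "hand": 0.3},
    {"slide": [6, 21, 0], "spin": 0.2, "hand": 0.3},
    {"slide": [7, 22, 1], "spin": 0.1, "hand": 0.3},
    {"slide": [6, 21, 0], "spin": 0.2, "hand": 0.3},
    {"slide": [0, 0, 20], "spin": 0, "hand": 0.3},
    {"slide": [0, 0, 20], "spin": 0, "hand": 0.3},
    {"slide": [0, 0, 0], "spin": 0, "hand": 0.3},
    {"slide": [0, 0, 0], "spin": 0, "hand": 0.3},
    {"slide": [0, 0, 0], "spin": 0, "hand": 0.3}
  ]
}}

```text
time_s: 23.55
ee_pos: [625.4, -76.1, -0.6]
tool_rot: [[0.162, 0.987, 0.001], [0.987, -0.162, -0.0], [-0.0, 0.001, -1.0]]
force: [-0.2, 0.1, -0.3]
grip_width: 60.0
finger_force: 0.0
```

```bash
python3 - <<'E'
from over import *
from plan import yaw
from cell import *
s=sense();print(s["time_s"],s["ee_pos"],yaw(s["tool_rot"]),s["grip_width"])
c=capture("wrist");p=proj(c,[625.3,-76,25]);print(p);watches(c,{'oblong':p},60)
E
```

```text
23.55 [625.4 -76.1  -0.6] -9.321754201831066 59.976213475038605
(318, 310)
oblong rect [625.2 -75.7] [17.8 33.9] ang -9.4 cen [626.1 -76.4] circ r 18.8 lugang -9.8 n=1439 z 25.8
```

>>> {"api": "apply_moves", "payload": {
  "motion": [
    {"slide": [0, 0, 9], "spin": 0, "hand": 0.3},
    {"slide": [0, 0, 6], "spin": 0, "hand": 0.3},
    {"slide": [0, 0, 2], "spin": 0, "hand": 0.35},
    {"slide": [0, 0, 0], "spin": 0, "hand": 0.4},
    {"slide": [0, 0, 0], "spin": 0, "hand": 0.46},
    {"slide": [0, 0, 0], "spin": 0, "hand": 0.52},
    {"slide": [0, 0, 0], "spin": 0, "hand": 1},
    {"slide": [0, 0, 0], "spin": 0, "hand": 1}
  ],
  "force": 35
}}

```text
time_s: 24.4
ee_pos: [625.2, -76.0, -17.9]
tool_rot: [[0.162, 0.987, 0.0], [0.987, -0.162, -0.0], [-0.0, 0.0, -1.0]]
force: [-0.9, -0.6, 6.4]
grip_width: 42.4
finger_force: 36.1
```

```bash
python3 -c "
from plan import *
plan([440.4,-167.4,36],-8,9,[625.3,-76.1,36],-9.3)"
```

```text
[ 440.37342919 -167.09711317   36.        ] -8.000000000000005
{"slide":[-13,-19,0],"spin":-0.1,"hand":H},
{"slide":[-13,-19,0],"spin":-0.2,"hand":H},
{"slide":[-13,-19,0],"spin":-0.1,"hand":H},
{"slide":[-13,-19,0],"spin":-0.2,"hand":H},
{"slide":[-13,-19,0],"spin":-0.1,"hand":H},
{"slide":[-13,-18,0],"spin":-0.2,"hand":H},
{"slide":[-13,-19,0],"spin":-0.1,"hand":H},
{"slide":[-14,-18,0],"spin":-0.2,"hand":H},
{"slide":[-13,-19,0],"spin":-0.1,"hand":H}
```

>>> {"api": "apply_moves", "payload": {
  "motion": [
    {"slide": [0, 0, -4], "spin": 0, "hand": 1},
    {"slide": [0, 0, -16], "spin": 0, "hand": 1},
    {"slide": [0, 0, -18], "spin": 0, "hand": 1},
    {"slide": [0, 0, -16], "spin": 0, "hand": 1},
    {"slide": [-13, -19, 0], "spin": -0.1, "hand": 1},
    {"slide": [-13, -19, 0], "spin": -0.2, "hand": 1},
    {"slide": [-13, -19, 0], "spin": -0.1, "hand": 1},
    {"slide": [-13, -19, 0], "spin": -0.2, "hand": 1},
    {"slide": [-13, -19, 0], "spin": -0.1, "hand": 1},
    {"slide": [-13, -18, 0], "spin": -0.2, "hand": 1},
    {"slide": [-13, -19, 0], "spin": -0.1, "hand": 1},
    {"slide": [-14, -18, 0], "spin": -0.2, "hand": 1},
    {"slide": [-13, -19, 0], "spin": -0.1, "hand": 1},
    {"slide": [0, 0, 0], "spin": 0, "hand": 1},
    {"slide": [0, 0, 0], "spin": 0, "hand": 1},
    {"slide": [0, 0, 0], "spin": 0, "hand": 1}
  ]
}}

```text
time_s: 26.0
ee_pos: [441.1, -166.6, 36.1]
tool_rot: [[0.139, 0.99, 0.001], [0.99, -0.139, -0.0], [0.0, 0.001, -1.0]]
force: [0.5, -0.1, -0.4]
grip_width: 42.7
finger_force: 35.7
```

```bash
python3 - <<'E'
from over import *
from plan import yaw
from cell import *
s=sense();print(s["time_s"],s["ee_pos"],yaw(s["tool_rot"]),s["grip_width"])
c=capture("wrist");p=proj(c,[440,-167,80]);print(p);watches(c,{'oblong':p},70,s["ee_pos"][2]+17.9)
E
```

```text
26.0 [ 441.1 -166.6   36.1] -7.9753587752014194 42.745119062217626
(316, 336)
oblong rect [ 440.3 -166.2] [18.  33.9] ang -8.1 cen [ 440.3 -166.2] circ r 18.9 lugang -37.9 n=5410 z 80.0
```

>>> {"api": "apply_moves", "payload": {
  "motion": [
    {"slide": [-1, 0, 20], "spin": 0, "hand": 1},
    {"slide": [0, 0, 20], "spin": 0, "hand": 1},
    {"slide": [0, 0, 11], "spin": 0, "hand": 1},
    {"slide": [0, 0, 3], "spin": 0, "hand": 1},
    {"slide": [0, 0, 0.5], "spin": 0, "hand": 1},
    {"slide": [0, 0, 0], "spin": 0, "hand": 1},
    {"slide": [0, 0, 0], "spin": 0, "hand": 1},
    {"slide": [0, 0, 0], "spin": 0, "hand": 1}
  ]
}}

```text
time_s: 26.85
ee_pos: [440.3, -168.0, -18.3]
tool_rot: [[0.139, 0.99, 0.001], [0.99, -0.139, -0.0], [-0.0, 0.001, -1.0]]
force: [0.0, -0.2, 0.1]
grip_width: 42.8
finger_force: 35.7
```

>>> {"api": "apply_moves", "payload": {
  "motion": [
    {"slide": [0, 0, 1], "spin": 0, "hand": 1},
    {"slide": [0, 0, 0.8], "spin": 0, "hand": 1},
    {"slide": [0, 0, 0.5], "spin": 0, "hand": 1},
    {"slide": [0, 0, 0], "spin": 0, "hand": 1},
    {"slide": [0, 0, 0], "spin": 0, "hand": 1}
  ]
}}

```text
time_s: 27.35
ee_pos: [440.0, -167.9, -21.0]
tool_rot: [[0.139, 0.99, 0.0], [0.99, -0.139, -0.0], [-0.0, 0.0, -1.0]]
force: [-0.3, 0.5, 5.0]
grip_width: 42.5
finger_force: 36.3
```

>>> {"api": "apply_moves", "payload": {
  "motion": [
    {"slide": [0, 0, 0], "spin": 0, "hand": 0.47},
    {"slide": [0, 0, 0], "spin": 0, "hand": 0.42},
    {"slide": [0, 0, 0], "spin": 0, "hand": 0.36},
    {"slide": [0, 0, 0], "spin": 0, "hand": 0.3},
    {"slide": [0, 0, 0], "spin": 0, "hand": 0.3},
    {"slide": [0, 0, -5], "spin": 0, "hand": 0.3},
    {"slide": [0, 0, -20], "spin": 0, "hand": 0.3},
    {"slide": [0, 0, -30], "spin": 0, "hand": 0.3},
    {"slide": [0, 0, -30], "spin": 0, "hand": 0.3},
    {"slide": [0, 0, -40], "spin": 0, "hand": 0.3},
    {"slide": [0, -30, -20], "spin": 0, "hand": 0.3},
    {"slide": [0, 0, 0], "spin": 0, "hand": 0.3},
    {"slide": [0, 0, 0], "spin": 0, "hand": 0.3},
    {"slide": [0, 0, 0], "spin": 0, "hand": 0.3}
  ]
}}

```text
time_s: 28.75
ee_pos: [410.7, -163.7, 123.6]
tool_rot: [[0.139, 0.99, -0.0], [0.99, -0.139, 0.0], [-0.0, -0.0, -1.0]]
force: [-0.1, -0.6, 0.0]
grip_width: 59.7
finger_force: 0.0
```

```bash
python3 - <<'E'
from over import *
from cell import *
c=capture("wrist");t=capture("scene")
for n,q in {'round':(466,25.5),'small':(457,-39),'square':(448.5,-103),'oblong':(439.7,-167.7)}.items():
    p=proj(c,[*q,22]);print(n,p);
    try: watches(c,{n:p},28,-3)
    except Exception as e: print(e)
cv2.imwrite("pics/end.png",np.hstack([cv2.resize(c["img"],(400,300)),cv2.resize(t["img"][120:330,150:430+20],(400,300))]))
E
```

```text
round (371, -126)
round rect [ 449.7 -103. ] [27.3 24.6] ang -8.1 cen [ 451.8 -104.9] circ r 18.0 lugang 83.4 n=1100 z 23.1
small (366, 9)
small rect [456.2 -41.5] [15.2 19.9] ang -8.0 cen [456.1 -40.7] circ r 10.6 lugang -8.9 n=454 z 22.2
square (363, 123)
square rect [ 449.8 -103.1] [27.4 24.7] ang -8.1 cen [ 451.9 -105. ] circ r 18.1 lugang -21.5 n=452 z 23.1
oblong (360, 223)
oblong rect [ 439.3 -167.7] [17.  33.5] ang -8.0 cen [ 439.3 -167.7] circ r 18.5 lugang -86.9 n=763 z 23.3
```

View pics/end.png

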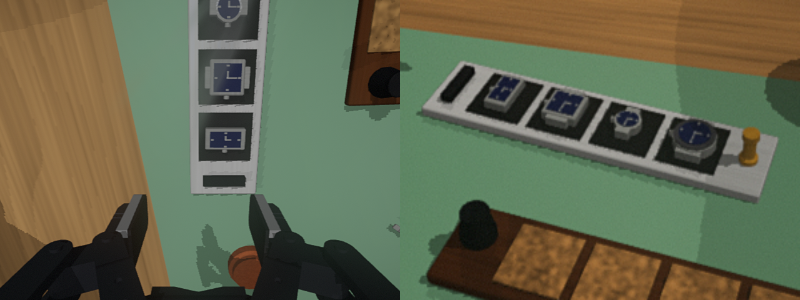

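The scene half shows all four watches flat and dial-up on their pads: round (692,138) next to the post (749,145), then small (627,122), square (566,104) and oblong (504,92). The tray is empty and the gripper is clear.

```bash
python3 -c "
from cell import *
print(hand_in())"
```

```text
the job is handed in; nothing more can be done
None
```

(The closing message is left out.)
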